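Unlatch the sample carrier's sprung gate and hold it open

TASK

Open the sample carrier so that a colleague can take the jars out: squeeze the wide catch fully first and then the narrow one (each stays back when let go), take the gate by its upright post and swing it out past its click until it stands at least 75 degrees open. The gate springs back, so finish while still holding it wide open by the post, steady, and leave the jars and the glassware around it where they stand.

Things in the scene. Friction and masses are not known exactly. Their poses are not given: they have to be found in the camera images.
- carrier: grey sample-bottle carrier fixed on the bench, 240 mm wide, 190 deep, open on top, a barred gate across its front. Origin on the bench, mid-width, in the mid-plane of the shut gate; x points into the carrier (away from the robot), y along the shut gate to the hinge end, z up. A header bar behind the gate (x 20 to 50 mm) has its top at 112 mm. Only catches and gate post rise above 150 mm.
- wide_base: fixed base of the WIDE squeeze catch (front bar and rear post 40 mm wide along y) on the header; which catch is nearer the hinge varies. Origin on the header top, 112 mm above the bench, axes as the carrier's. Its upright rear post is a flat plate from x = 15 to 23 mm, 78 mm tall. The rocker's axis, along y, lies at x = -2, z = 6 mm.
- wide_bar (a point): centre of the wide catch's front bar: round, 8 mm thick, 40 mm long along y, 62 mm above the rocker's axis (180 mm above the bench). Squeezing moves it back (+x) 22 mm to the rear post: from front of bar to back of post is 40 mm shut, 18 mm fully squeezed (then 4 to 23 mm in the base's x). Pinch both from above.
- wide_catch (a joint): wide catch's rocker, rad: 0 shut (hook in front of the gate's top rail; starts at 0 to 0.06), 0.36 fully squeezed, which is its stop. It moves against about 3 N at the bar and stays where it is left. The hook is clear of the gate above 0.25.
- narrow_base: fixed base of the NARROW squeeze catch (front bar and rear post 18 mm wide along y), else like the wide one: origin on the header top, rear post from x = 15 to 23 mm, 78 mm tall
- narrow_bar (a point): centre of the narrow catch's front bar: 8 mm thick, 18 mm long along y, else like the wide one
- narrow_catch (a joint): narrow catch's rocker, rad: same values and behaviour as wide_catch
- gate (a joint): gate hinge, rad: 0 shut, grows as the free end swings out towards the robot (clockwise from above), stop at 1.55. A spring always closes it (0.5 N at the post when shut, 2.5 N wide open). A ball detent (the click) must be overcome between about 0.4 and 0.8 rad, about 4 N at the post in all; let go beyond it, the gate springs back to rest on the detent near 1.0 rad
- gate_hinge (a point): a point on the gate's upright hinge axis, level with the gate's top edge, 128 mm above the bench
- gate_post: upright round pull post on the gate's top edge near its free end, 160 mm from the hinge axis: 16 mm diameter, 50 mm tall, with a 20 mm cap 6 mm thick above. Origin at its foot, on its axis, 128 mm above the bench; z up. Take it from above, between foot and cap.
- jar0: closed sample jar, 48 mm diameter, 84 mm tall, inside the carrier; bystander. Origin: centre of its underside.
- jar1: closed sample jar, 48 mm diameter, 84 mm tall, inside the carrier; bystander. Origin: centre of its underside.
- jar2: closed sample jar, 48 mm diameter, 84 mm tall, inside the carrier; bystander. Origin: centre of its underside.
- stopper: cork bar-top stopper standing on the bench, 30 mm diameter, 34 mm tall; bystander. Origin: centre of its underside.
- beaker: empty glass beaker, 68 mm diameter, 85 mm tall; bystander. Origin: centre of its underside.
- flask: glass conical flask, 84 mm diameter, 122 mm tall; bystander. Origin: centre of its underside.
- wash_bottle: white wash bottle, 60 mm diameter, 150 mm tall; bystander. Origin: centre of its underside.

How it is judged:
By the outcome, as a careful person would: the job done as asked, in the order asked, and still so for the second after the job is handed in, while the arm keeps its last pose, push and grip.
It also fails if it takes over 48 s, if anything falls off the work surface, if the arm or the gripper's body presses on something with over 40 N, if the wrist force passes 120 N, or if a joint passes its speed limit or range.

ROBOT

A 7-joint arm with a two-finger parallel gripper is mounted at the origin on the work surface. World frame = base frame: x ahead of the robot, y to its left, z up, the work surface at z = 0. Lengths are in m, angles in rad, forces in N, time in s.
With the tool pointing down it reaches from about 0.4 to 0.925 m from the base axis. Payload 4.1 kg.
Tool frame: the origin (TCP) lies at the very end of the fingers, on their centre line; the grasp point (between the pads) lies 19 mm behind it; x points along the fingers, z is the direction in which the jaws open and shut, and the axes are right-handed (so a half turn about x gives the same grasp; the last joint's range is limited). The gripper opens to 85 mm and grips with 20 to 120 N. Pads are 22 mm wide; open, the fingers measure 114 mm over their backs; the gripper's body (76 mm by 85 mm) begins 54 mm behind the grasp point. The pads swing forward as they close: fully open they stand 13 mm farther back than shut.
Start: joints at [-1.239, 0.398, 0.045, 1.537, -0.019, 1.207, -0.051], TCP at [0.271, 0.591, 0.231] pointing down, gripper open.
Joint ranges: [-2.82, 2.82], [-0.49, 2.23], [-1.37, 1.46], [0, 2.46], [-1.36, 4.5], [0.23, 2], [-2.94, 2.94]. Speed limits (rad/s): [2.57, 2.57, 3.14, 3.14, 3.14, 3.14, 3.14].

INTERFACE

Orientations are given as a rotation vector (axis times angle).
In Python, from station import get_state, grab_frame, close_job gives the robot as it stands. The module is installed in compiled form; this text tells all that it offers.
- The arm moves only by the tool carry_out, never from a script. Its argument "commands" is a list of rows, each a list of 7 numbers: the turn, a rotation vector about the tool's x, y, z in degrees, then the shift along the tool's x, y, z in mm, then the gripper command: -1 is shut, 1 is fully open, values between are in proportion. In form: [[ax, ay, az, tx, ty, tz, grip], ...]. A call has 1 to 5 rows; each row shifts and turns the commanded pose from where the row before left it, along the tool's axes as they then stand; what a row does not reach is not made up. A row lasts 1/10 s, in which the tool goes at most 50 mm and 8.59 degrees, less where a joint would pass 70% of its speed; a pose out of reach is approached as far as the arm can. A call is refused whole if a number of a shift passes 50 or a number of a turn 8.59, either way. A call with a gripper value outside its range is refused whole. The fingers move at their own pace and stop on an object; "newtons" is the grip in N (left out, the last holds). Time passes only in rows, so rows that do not move let the fingers close. It gives the time, the measured TCP pose, the force and the opening at its end, in the units of the state.
- get_state(): the state, without advancing time (a new reading comes with each control period).
- grab_frame(name): name is "side" or "top" or "wrist"; returns a dict with "frame" (420x560x3 uint8, red, green, blue), "fx", "fy", "cx", "cy" (pixels), "k1" (the pictures are not rectified: a ray, as slopes to the right and down, at radius r is drawn at 1 + k1 r^2 times it, then the intrinsics apply), "rvec" (rotation vector, rad) and "tvec" (3), from world to camera coordinates, as OpenCV has them. Camera axes: x right, y down, z forward; pixel columns grow to the right and rows downward; lengths in m; the calibration is good to about 2 mm. A picture is of the moment at which its call begins. There is no depth.
- close_job(): hands the job in, once; it reports no verdict.
The state is a dict: "t": time; "joint_pos": joint angles; "joint_vel": joint speeds; "joint_torque": joint torques, N m; "position": TCP position; "orientation": TCP orientation; "ft_force": force on the tool from outside, world axes, zero at the start; "torque": the same for the moment, N m; "width": opening from 0.0 (shut) to 1.0 (fully open).
Only numpy, scipy, OpenCV 4.12 (cv2) and the standard library are available. Lean on these libraries where they do the work, as an engineer would, in place of code of your own. Each camera call takes 0.05 s, during which the arm holds its last target.

## Working session

There is one attempt and no reset: what is moved stays moved. The work goes in short steps, Python scripts to look and compute and a tool call to move; the robot and the scene stay as the last step left them, time stands still between calls to the robot, and variables do not carry over. Pictures are saved under pics/ and viewed, and the job is handed in when it is done.

Besides the shell and the picture viewer there is one more tool, called after "Request:" by a JSON object that holds its "fn" and its "kwargs". carry_out: Moves the arm, as the interface text tells. Its arguments: {"type":"object","properties":{"commands":{"type":"array","items":{"type":"array","items":{"type":"number"}}},"newtons":{"type":"number"}},"required":["commands"]}

```bash
mkdir -p pics; cat > h.py <<'E'
import numpy as np, cv2
from station import get_state, grab_frame
def snap(n,fn):
    f=grab_frame(n); cv2.imwrite('pics/'+fn,f['frame'][:,:,::-1]); 
    np.savez('pics/'+fn[:-4]+'.npz',**f); return f
def load(fn): return dict(np.load('pics/'+fn+'.npz'))
def ray(f,u,v):
    k=float(f['k1']); K=np.array([[f['fx'],0,f['cx']],[0,f['fy'],f['cy']],[0,0,1]],float)
    p=cv2.undistortPointsIter(np.array([[[u,v]]],float),K,np.array([k,0,0,0.]),None,None,(3,100,1e-10))[0,0]
    R=cv2.Rodrigues(np.array(f['rvec'],float))[0]; t=np.array(f['tvec'],float).ravel()
    d=R.T@np.array([p[0],p[1],1]); return -R.T@t, d/np.linalg.norm(d)
def onz(f,u,v,z):
    o,d=ray(f,u,v); return o+d*(z-o[2])/d[2]
def tri(f1,a,f2,b):
    o1,d1=ray(f1,*a);o2,d2=ray(f2,*b)
    s=np.linalg.lstsq(np.c_[d1,-d2],o2-o1,rcond=None)[0]
    p,q=o1+d1*s[0],o2+d2*s[1]; return (p+q)/2,np.linalg.norm(p-q)
def proj(f,P):
    K=np.array([[f['fx'],0,f['cx']],[0,f['fy'],f['cy']],[0,0,1]],float)
    return cv2.projectPoints(np.array(P,float).reshape(-1,3),np.array(f['rvec'],float),np.array(f['tvec'],float),K,np.array([float(f['k1']),0,0,0]))[0][:,0]
E
python3 - <<'E'
from h import *
s=get_state(); print({k:np.round(v,3) for k,v in s.items()})
print(cv2.Rodrigues(np.array(s['orientation']))[0].round(3))
for n in('side','top','wrist'):
    f=snap(n,n+'0.png'); print(n,f['fx'],f['k1'],ray(f,280,210))
E
```

```text
{'t': np.float64(0.0), 'joint_pos': array([-1.239,  0.399,  0.045,  1.538, -0.019,  1.207, -0.051]), 'joint_vel': array([0.001, 0.   , 0.   , 0.001, 0.   , 0.001, 0.001]), 'joint_torque': array([-0.0000e+00, -4.7513e+01,  1.3640e+00, -2.5423e+01,  1.1000e-02,
        9.0000e-03, -0.0000e+00]), 'position': array([0.271, 0.59 , 0.23 ]), 'orientation': array([-0.888,  1.384,  0.886]), 'ft_force': array([ 0.087,  0.985, -0.617]), 'torque': array([ 0.   ,  0.035, -0.02 ]), 'width': np.float64(1.0)}
[[-0.001 -0.909  0.418]
 [-0.002  0.418  0.909]
 [-1.    -0.    -0.002]]
side 490.04270834625424 -0.1788874323435101 (array([ 0.17850436, -1.05207515,  0.81369018]), array([ 0.32526888,  0.77746201, -0.53828708]))
top 457.63983480991556 -0.0039009795389694474 (array([ 0.44452094, -0.07348551,  1.24706877]), array([ 0.13537847,  0.01820742, -0.99062665]))
wrist 290.5808467271805 -0.020410664689694113 (array([0.20275649, 0.62324441, 0.37315691]), array([ 0.27806215, -0.11343133, -0.95384211]))
```

View pics/side0.png

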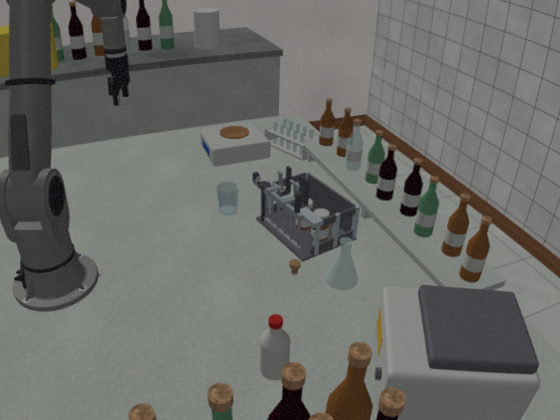

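View pics/top0.png

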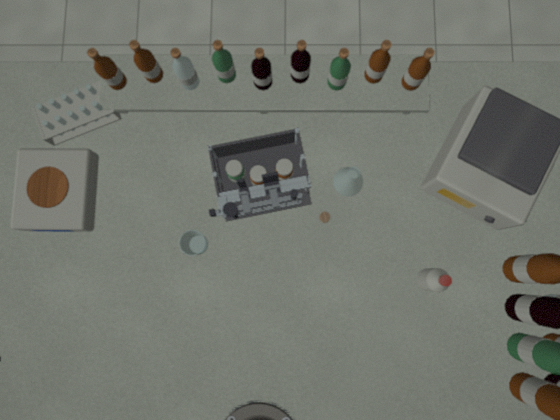

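View pics/wrist0.png

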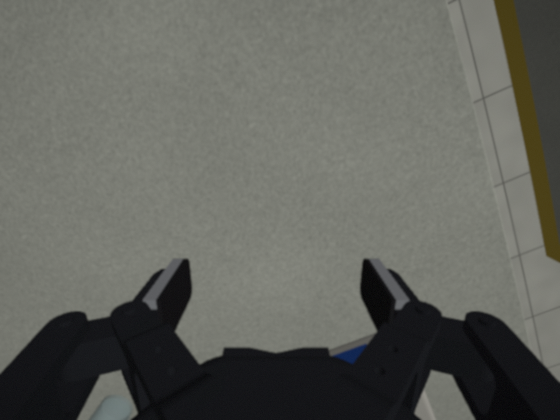

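```bash
python3 - <<'E'
import cv2
a=cv2.imread('pics/top0.png');cv2.imwrite('pics/topc.png',cv2.convertScaleAbs(cv2.resize(a[120:230,190:340],None,fx=5.3,fy=5.3,interpolation=cv2.INTER_CUBIC),alpha=1.6))
a=cv2.imread('pics/side0.png');cv2.imwrite('pics/sidec.png',cv2.convertScaleAbs(cv2.resize(a[155:260,235:370],None,fx=5.5,fy=5.5,interpolation=cv2.INTER_CUBIC),alpha=1.6))
E
```

```text
(no output)
```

View pics/topc.png

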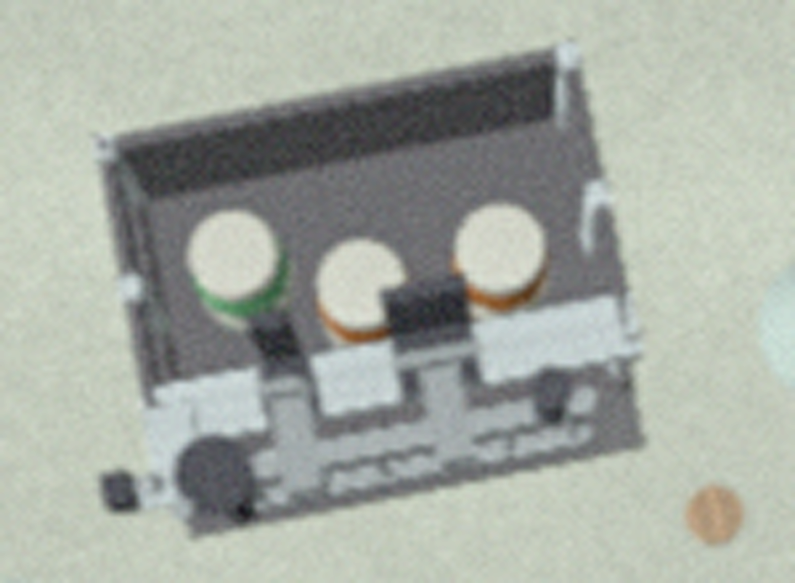

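View pics/sidec.png

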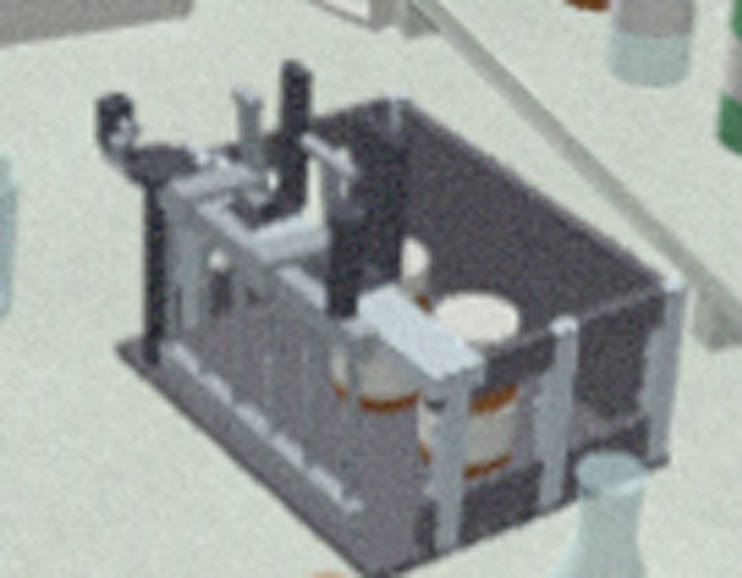

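```bash
python3 - <<'E'
from h import *
f=load('top0')
for n,X,Y,z in [('widepost',428,293,.19),('narrowpost',276,335,.19),('hingecap',215,470,.13),('postcap',553,385,.184),('wbar',440,358,.18),('nbar',285,385,.18),('hdrL',205,405,.112),('hdrR',550,340,.112),('backL',103,145,.12),('backR',567,52,.12),('baseL',195,530,0),('baseR',640,440,0),('jar0',233,250,.084),('jar1',360,285,.084),('jar2',500,245,.084),('stop',715,513,.034)]:
    print(n,onz(f,190+X/5.3,120+Y/5.3,z).round(4))
for n,u,v in [('beaker',194,243),('flask',347,181),('wash',436,280)]:print(n,onz(f,u,v,.08).round(3))
E
```

```text
widepost [ 0.6714 -0.0314  0.19  ]
narrowpost [0.6519 0.036  0.19  ]
hingecap [0.5994 0.0692 0.13  ]
postcap [ 0.6314 -0.0873  0.184 ]
wbar [ 0.6439 -0.0367  0.18  ]
nbar [0.6311 0.0325 0.18  ]
hdrL [0.6331 0.0771 0.112 ]
hdrR [ 0.6657 -0.0867  0.112 ]
backL [0.7579 0.1285 0.12  ]
backR [ 0.8052 -0.0938  0.12  ]
baseL [0.586  0.0954 0.    ]
baseR [ 0.6351 -0.135   0.    ]
jar0 [0.7151 0.0691 0.084 ]
jar1 [0.698  0.0063 0.084 ]
jar2 [ 0.7185 -0.0622  0.084 ]
stop [ 0.593  -0.1711  0.034 ]
beaker [0.517 0.167 0.08 ]
flask [ 0.681 -0.225  0.08 ]
wash [ 0.43  -0.445  0.08 ]
```

```bash
cat >> h.py <<'E'
from scipy.spatial.transform import Rotation as Ro
def plan(target,zyaw,N,g=1,pos=None,R=None,rnd=1):
    """tool down; jaw axis z at world yaw zyaw (deg)"""
    s=get_state()
    p=np.array(s['position']) if pos is None else np.array(pos)
    R0=Ro.from_rotvec(s['orientation']) if R is None else R
    a=np.radians(zyaw); z=np.array([np.cos(a),np.sin(a),0]); x=np.array([0,0,-1.]); y=np.cross(z,x)
    R1=Ro.from_matrix(np.c_[x,y,z])
    w=(R0.inv()*R1).as_rotvec()/N; dp=(np.array(target)-p)/N
    Rc=R0; out=[]
    for i in range(N):
        # shift expressed in tool axes before turn
        out.append([round(float(v),rnd) for v in np.degrees(w)]+[round(float(v),rnd) for v in Rc.inv().apply(dp)*1000]+[g])
        Rc=Rc*Ro.from_rotvec(w)
    for i in range(0,N,5): print(out[i:i+5])
def st():
    s=get_state(); R=Ro.from_rotvec(s['orientation']).as_matrix()
    print('t',round(float(s['t']),2),'p',np.round(s['position'],4),'f',np.round(s['ft_force'],2),'w',round(float(s['width']),3),'x',R[:,0].round(3),'zyaw',round(float(np.degrees(np.arctan2(R[1,2],R[0,2]))),2))
E
python3 - <<'E'
from h import *
plan([.62,-.02,.34],11.6,20)
E
```

```text
[[2.7, -0.0, 0.0, -5.4, -28.6, -20.4, 1], [2.7, -0.0, 0.0, -5.4, -29.5, -19.1, 1], [2.7, -0.0, 0.0, -5.4, -30.4, -17.7, 1], [2.7, -0.0, 0.0, -5.4, -31.2, -16.2, 1], [2.7, -0.0, 0.0, -5.5, -31.9, -14.8, 1]]
[[2.7, -0.0, 0.0, -5.5, -32.6, -13.2, 1], [2.7, -0.0, 0.0, -5.5, -33.1, -11.7, 1], [2.7, -0.0, 0.0, -5.5, -33.6, -10.1, 1], [2.7, -0.0, 0.0, -5.5, -34.1, -8.6, 1], [2.7, -0.0, 0.0, -5.5, -34.4, -6.9, 1]]
[[2.7, -0.0, 0.0, -5.5, -34.7, -5.3, 1], [2.7, -0.0, 0.0, -5.5, -34.9, -3.7, 1], [2.7, -0.0, 0.0, -5.5, -35.1, -2.0, 1], [2.7, -0.0, 0.0, -5.5, -35.1, -0.4, 1], [2.7, -0.0, 0.0, -5.5, -35.1, 1.2, 1]]
[[2.7, -0.0, 0.0, -5.5, -35.0, 2.9, 1], [2.7, -0.0, 0.0, -5.5, -34.8, 4.5, 1], [2.7, -0.0, 0.0, -5.5, -34.6, 6.2, 1], [2.7, -0.0, 0.0, -5.5, -34.3, 7.8, 1], [2.7, -0.0, 0.0, -5.5, -33.9, 9.4, 1]]
```

Request:
{"fn": "carry_out", "kwargs": {"commands": [[2.7, 0, 0, -5.5, -29, -20, 1], [2.7, 0, 0, -5.5, -29.5, -19, 1], [2.7, 0, 0, -5.5, -30.5, -18, 1], [2.7, 0, 0, -5.5, -31, -16, 1], [2.7, 0, 0, -5.5, -32, -15, 1]]}}

```text
t: 0.65
position: [0.3594, 0.4366, 0.2587]
orientation: [-0.705, 1.454, 0.704]
ft_force: [0.1, 0.4, 0.6]
width: 1.001
```

Request:
{"fn": "carry_out", "kwargs": {"commands": [[2.7, 0, 0, -5.5, -32.5, -13, 1], [2.7, 0, 0, -5.5, -33, -12, 1], [2.7, 0, 0, -5.5, -33.5, -10, 1], [2.7, 0, 0, -5.5, -34, -8.5, 1], [2.7, 0, 0, -5.5, -34.5, -7, 1]]}}

```text
t: 1.15
position: [0.4461, 0.2842, 0.2864]
orientation: [-0.522, 1.507, 0.522]
ft_force: [1.6, 0.7, -0.7]
width: 1.002
```

Request:
{"fn": "carry_out", "kwargs": {"commands": [[2.7, 0, 0, -5.5, -35, -5, 1], [2.7, 0, 0, -5.5, -35, -4, 1], [2.7, 0, 0, -5.5, -35, -2, 1], [2.7, 0, 0, -5.5, -35, 0, 1], [2.7, 0, 0, -5.5, -35, 1, 1]]}}

```text
t: 1.65
position: [0.533, 0.1317, 0.3139]
orientation: [-0.338, 1.544, 0.339]
ft_force: [0.3, 0.2, 0.3]
width: 1.001
```

Request:
{"fn": "carry_out", "kwargs": {"commands": [[2.7, 0, 0, -5.5, -35, 3, 1], [2.7, 0, 0, -5.5, -35, 4.5, 1], [2.7, 0, 0, -5.5, -34.5, 6, 1], [2.7, 0, 0, -5.5, -34, 8, 1], [2.7, 0, 0, -5.5, -34, 9.5, 1]]}}

```text
t: 2.15
position: [0.6198, -0.0207, 0.3412]
orientation: [-0.154, 1.566, 0.154]
ft_force: [-0.1, -0.2, -0.5]
width: 0.998
```

```bash
python3 - <<'E'
from h import *
st(); f=snap('wrist','wrist1.png'); st(); print(ray(f,280,210))
cv2.imwrite('pics/wrist1c.png',cv2.convertScaleAbs(cv2.resize(f['frame'][:,:,::-1],(784,588),interpolation=cv2.INTER_CUBIC),alpha=1.4))
E
```

```text
t 2.15 p [ 0.6198 -0.0207  0.3412] f [-0.12 -0.21 -0.5 ] w 0.998 x [-0.  0. -1.] zyaw 11.24
t 2.2 p [ 0.6219 -0.0285  0.3421] f [ 1.68 -4.24  1.73] w 1.0 x [ 0.003 -0.007 -1.   ] zyaw 10.68
(array([0.60455833, 0.05413204, 0.4840663 ]), array([ 0.07304091, -0.29122986, -0.95386068]))
```

View pics/wrist1c.png

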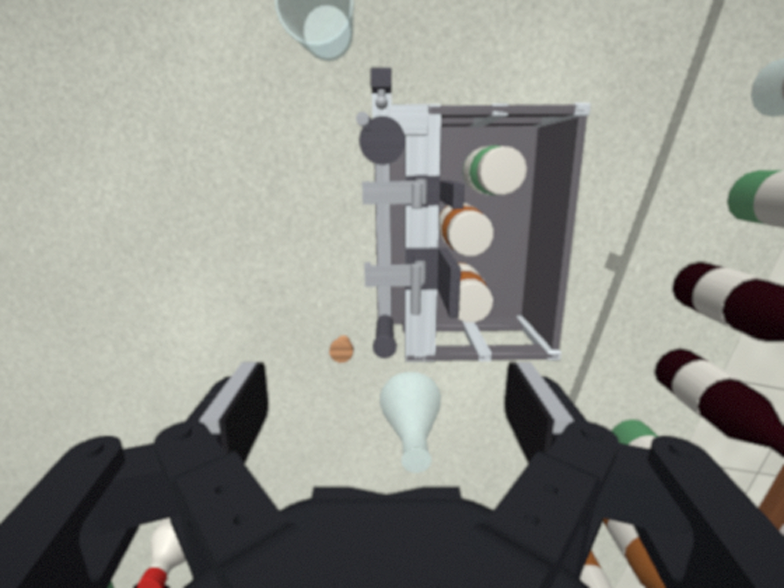

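Request:
{"fn": "carry_out", "kwargs": {"commands": [[0, 0, 0, 0, 0, 0, 1], [0, 0, 0, 0, 0, 0, 1], [0, 0, 0, 0, 0, 0, 1]]}}

```text
t: 2.5
position: [0.619, -0.0178, 0.3408]
orientation: [-0.156, 1.566, 0.158]
ft_force: [-0.0, 0.6, 0.5]
width: 0.999
```

```bash
python3 - <<'E'
from h import *
st(); f=snap('wrist','wrist2.png'); st()
c=f['frame'][40:270,240:430,::-1]; print(c.shape)
cv2.imwrite('pics/wrist2c.png',cv2.convertScaleAbs(cv2.resize(f['frame'][40:270,230:430,::-1],None,fx=2.6,fy=2.6,interpolation=cv2.INTER_CUBIC),alpha=1.5))
E
```

```text
t 2.5 p [ 0.619  -0.0178  0.3408] f [-0.03  0.63  0.47] w 0.999 x [-0.001  0.001 -1.   ] zyaw 11.48
t 2.55 p [ 0.619  -0.0178  0.341 ] f [-0.41 -0.11  0.17] w 0.996 x [-0.001  0.001 -1.   ] zyaw 11.48
(230, 190, 3)
```

View pics/wrist2c.png

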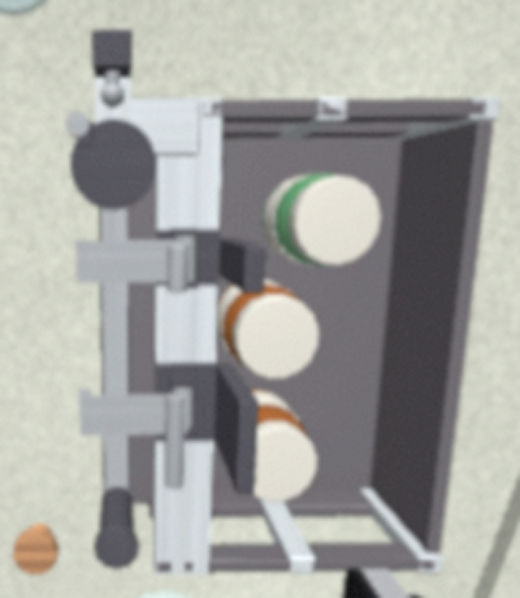

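```bash
python3 - <<'E'
from h import *
f=load('wrist2')
P=lambda X,Y,z:onz(f,230+(X+.5)/2.6-.5,40+(Y+.5)/2.6-.5,z)
a=np.radians(11.6)
R=np.array([[np.cos(a),np.sin(a)],[-np.sin(a),np.cos(a)]])
D={}
for n,X,Y,z in [('wbarA',175,388,.18),('wbarB',175,487,.18),('nbarA',177,238,.18),('nbarB',177,291,.18),('cap',117,546,.184),('wpostB',245,492,.19),('npostB',257,290,.19),('npostT',257,247,.19),('hinge',113,164,.13),('gateT',116,230,.128),('gateB',116,480,.128),('hdrA',222,110,.112),('hdrB',210,570,.112),('jar0',336,220,.084),('jar1',275,335,.084),('jar2',272,458,.084)]:
    D[n]=P(X,Y,z); print(n,D[n].round(4),(R@D[n][:2]).round(4))
def yaw(a,b): d=D[a]-D[b]; return np.degrees(np.arctan2(-d[0],d[1]))
for p in [('wbarA','wbarB'),('gateT','gateB'),('hdrA','hdrB'),('hinge','cap'),('nbarA','wbarB')]: print(p,yaw(*p))
E
```

```text
wbarA [ 0.64   -0.0087  0.18  ] [ 0.6252 -0.1372]
wbarB [ 0.6496 -0.0512  0.18  ] [ 0.6261 -0.1807]
nbarA [0.6276 0.05   0.18  ] [ 0.6249 -0.0773]
nbarB [0.6321 0.03   0.18  ] [ 0.6253 -0.0977]
cap [ 0.6304 -0.0814  0.184 ] [ 0.6011 -0.2065]
wpostB [ 0.6771 -0.044   0.19  ] [ 0.6545 -0.1792]
npostB [0.6612 0.0374 0.19  ] [ 0.6553 -0.0963]
npostT [0.6572 0.053  0.19  ] [ 0.6545 -0.0802]
hinge [0.5969 0.0742 0.13  ] [ 0.5996 -0.0474]
gateT [0.6038 0.0467 0.128 ] [ 0.6009 -0.0757]
gateB [ 0.6277 -0.0719  0.128 ] [ 0.6004 -0.1966]
hdrA [0.6407 0.1079 0.112 ] [ 0.6493 -0.0232]
hdrB [ 0.6892 -0.1186  0.112 ] [ 0.6513 -0.2547]
jar0 [0.7128 0.0728 0.084 ] [ 0.7129 -0.072 ]
jar1 [0.6974 0.0094 0.084 ] [ 0.685 -0.131]
jar2 [ 0.7135 -0.0577  0.084 ] [ 0.6873 -0.2   ]
('wbarA', 'wbarB') 12.70545414016397
('gateT', 'gateB') 11.401313469178652
('hdrA', 'hdrB') 12.093216059181607
('hinge', 'cap') 12.129513349289576
('nbarA', 'wbarB') 12.257951803844445
```

```bash
python3 - <<'E'
from h import *
plan([.6707,-.0244,.28],12,3); 
s=get_state()
E
```

```text
[[-0.2, -0.0, -0.0, 20.3, -5.6, 16.5, 1], [-0.2, -0.0, -0.0, 20.3, -5.6, 16.4, 1], [-0.2, -0.0, -0.0, 20.3, -5.7, 16.4, 1]]
```

Request:
{"fn": "carry_out", "kwargs": {"commands": [[-0.2, 0, 0, 20, -5.5, 16.5, 1], [-0.2, 0, 0, 20, -5.5, 16.5, 1], [-0.1, 0, 0, 20, -5.5, 16.5, 1], [0, 0, 0, 30, 0, 0, 1], [0, 0, 0, 20, 0, 0, 1]], "newtons": 30}}

```text
t: 3.05
position: [0.6705, -0.0243, 0.2289]
orientation: [-0.163, 1.567, 0.164]
ft_force: [-0.7, 0.3, 0.5]
width: 0.998
```

Request:
{"fn": "carry_out", "kwargs": {"commands": [[0, 0, 0, 0, 0, 0, 1], [0, 0, 0, 0, 0, 0, 1]]}}

```text
t: 3.25
position: [0.6713, -0.0249, 0.2317]
orientation: [-0.163, 1.564, 0.164]
ft_force: [-0.3, -0.4, 0.5]
width: 1.002
```

```bash
python3 - <<'E'
from h import *
st(); f=snap('wrist','wrist3.png'); st()
cv2.imwrite('pics/wrist3c.png',cv2.convertScaleAbs(cv2.resize(f['frame'][:,:,::-1],(784,588),interpolation=cv2.INTER_CUBIC),alpha=1.5))
E
```

```text
t 3.25 p [ 0.6713 -0.0249  0.2317] f [-0.28 -0.37  0.52] w 1.002 x [ 0.  0. -1.] zyaw 11.91
t 3.3 p [ 0.6719 -0.0253  0.2328] f [0.11 0.49 1.23] w 0.998 x [ 0.002  0.    -1.   ] zyaw 11.89
```

View pics/wrist3c.png

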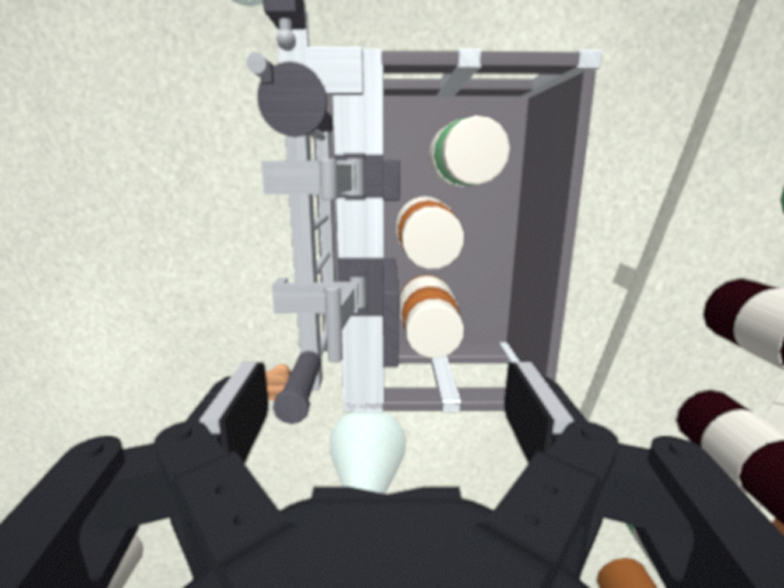

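```bash
python3 - <<'E'
from h import *
f=load('wrist3')
a=np.radians(12);R=np.array([[np.cos(a),np.sin(a)],[-np.sin(a),np.cos(a)]])
P=lambda X,Y,z:onz(f,(X+.5)/1.4-.5,(Y+.5)/1.4-.5,z)
for n,X,Y,z in [('wbarA',335,290,.18),('wbarB',335,358,.18),('wpA',391,265,.19),('wpB',391,365,.19),('nbar',328,179,.18),('cap',292,407,.184)]: p=P(X,Y,z);print(n,p.round(4),(R@p[:2]).round(4))
print(R@get_state()['position'][:2])
E
```

```text
wbarA [ 0.6423 -0.0132  0.18  ] [ 0.6255 -0.1465]
wbarB [ 0.6487 -0.0502  0.18  ] [ 0.6241 -0.1839]
wpA [0.6664 0.0074 0.19  ] [ 0.6534 -0.1314]
wpB [ 0.6772 -0.043   0.19  ] [ 0.6535 -0.1829]
nbar [0.63   0.0389 0.18  ] [ 0.6243 -0.0929]
cap [ 0.6311 -0.0816  0.184 ] [ 0.6003 -0.211 ]
[ 0.6519043  -0.16446687]
```

Request:
{"fn": "carry_out", "kwargs": {"commands": [[0, 0, 0, 18, 0, 0, 1], [0, 0, 0, 18, 0, 0, 1], [0, 0, 0, 18, 0, 0, 1], [0, 0, 0, 18, 0, 0, 1], [0, 0, 0, 2, 0, 0, 1]]}}

```text
t: 3.8
position: [0.6706, -0.0254, 0.1568]
orientation: [-0.162, 1.566, 0.163]
ft_force: [-0.0, -0.0, 0.0]
width: 1.001
```

Request:
{"fn": "carry_out", "kwargs": {"commands": [[0, 0, 0, 0, 0, 0, 0.2], [0, 0, 0, 0, 0, 0, 0], [0, 0, 0, 0, 0, 0, -0.2], [0, 0, 0, 0, 0, 0, -0.4], [0, 0, 0, 0, 0, 0, -0.6]]}}

```text
t: 4.3
position: [0.6686, -0.0273, 0.1585]
orientation: [-0.161, 1.571, 0.162]
ft_force: [-9.9, -0.2, 7.9]
width: 0.207
```

Request:
{"fn": "carry_out", "kwargs": {"commands": [[0, 0, 0, 0, 0, 0, -1], [0, 0, 0, 0, 0, 0, -1], [0, 0, 0, 0, 0, 0, -1], [0, 0, 0, 0, 0, 0, -1], [0, 0, 0, 0, 0, 0, -1]]}}

```text
t: 4.8
position: [0.6686, -0.0272, 0.1585]
orientation: [-0.161, 1.571, 0.162]
ft_force: [-8.3, -1.6, 9.5]
width: 0.212
```

```bash
python3 - <<'E'
from h import *
st(); f=snap('wrist','wrist4.png'); st()
cv2.imwrite('pics/wrist4c.png',cv2.convertScaleAbs(cv2.resize(f['frame'][:,:,::-1],(784,588),interpolation=cv2.INTER_CUBIC),alpha=1.5))
f=snap('side','side4.png')
cv2.imwrite('pics/side4c.png',cv2.convertScaleAbs(cv2.resize(f['frame'][120:260,235:370,::-1],None,fx=4.2,fy=4.2,interpolation=cv2.INTER_CUBIC),alpha=1.6))
E
```

```text
t 4.8 p [ 0.6686 -0.0272  0.1585] f [-8.35 -1.57  9.52] w 0.212 x [-0.006 -0.    -1.   ] zyaw 11.78
t 4.85 p [ 0.6686 -0.0272  0.1585] f [-8.28 -1.06  9.62] w 0.208 x [-0.006 -0.    -1.   ] zyaw 11.78
```

View pics/wrist4c.png

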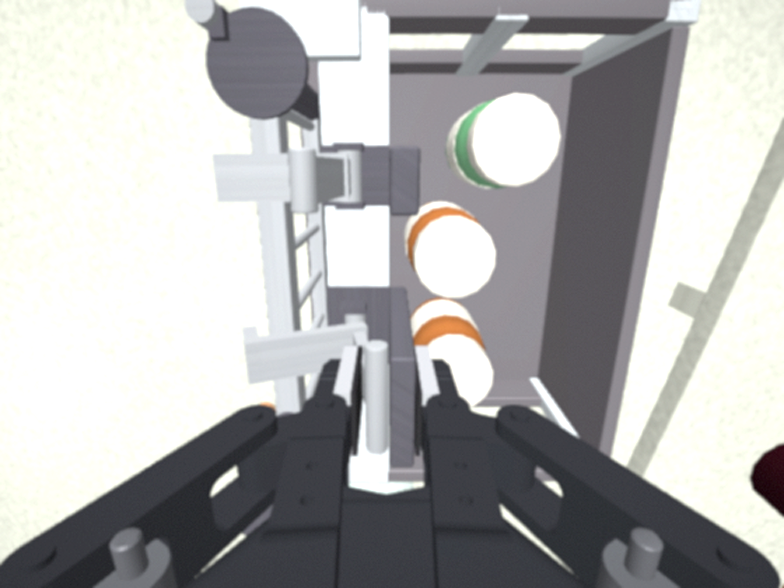

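View pics/side4c.png

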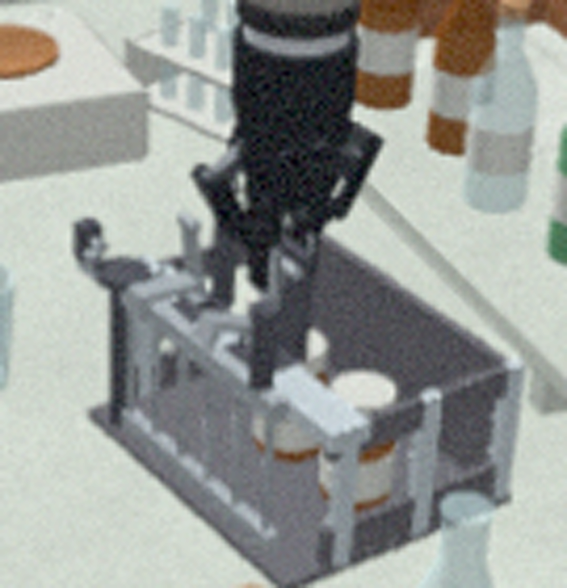

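Request:
{"fn": "carry_out", "kwargs": {"commands": [[0, 0, 0, 0, 0, 0, 1], [0, 0, 0, 0, 0, 0, 1], [0, 0, 0, 0, 0, 0, 1], [0, 0, 0, 0, 0, 0, 1], [0, 0, 0, -15, 0, 0, 1]]}}

```text
t: 5.4
position: [0.6699, -0.0254, 0.1705]
orientation: [-0.162, 1.569, 0.163]
ft_force: [0.4, 0.4, -0.2]
width: 0.998
```

Request:
{"fn": "carry_out", "kwargs": {"commands": [[0, 0, 0, -20, 0, 0, 1], [0, 0, 0, -20, 0, 0, 1], [0, 0, 0, -5, 0, 0, 1], [0, 0, 0, 0, 0, 0, 1], [0, 0, 0, 0, 0, 0, 1]]}}

```text
t: 5.9
position: [0.6708, -0.0258, 0.2167]
orientation: [-0.162, 1.566, 0.162]
ft_force: [-0.6, 0.2, -0.2]
width: 1.001
```

```bash
python3 - <<'E'
from h import *
st(); plan([.654,.0445,.222],12,4); f=snap('wrist','wrist5.png')
cv2.imwrite('pics/wrist5c.png',cv2.convertScaleAbs(cv2.resize(f['frame'][:,:,::-1],(784,588),interpolation=cv2.INTER_CUBIC),alpha=1.3))
E
```

```text
t 5.9 p [ 0.6708 -0.0258  0.2167] f [-0.64  0.25 -0.17] w 1.001 x [-0.001  0.    -1.   ] zyaw 11.83
[[-0.0, -0.0, -0.0, -1.3, 18.1, -0.5, 1], [-0.0, -0.0, -0.0, -1.3, 18.1, -0.5, 1], [-0.0, -0.0, -0.0, -1.3, 18.1, -0.5, 1], [-0.0, -0.0, -0.0, -1.3, 18.1, -0.5, 1]]
```

View pics/wrist5c.png

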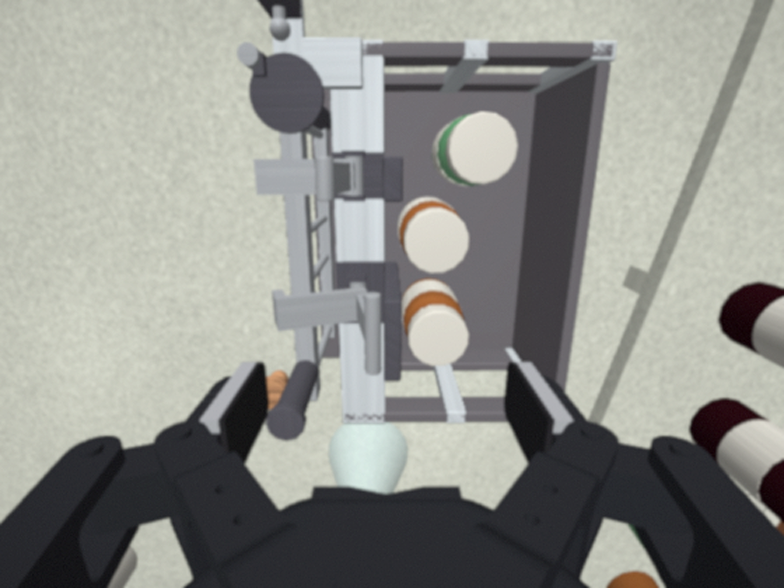

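Request:
{"fn": "carry_out", "kwargs": {"commands": [[0, 0, 0, 0, 18, -0.5, 1], [0, 0, 0, 0, 18, -0.5, 1], [0, 0, 0, 0, 18, -0.5, 1], [0, 0, 0, 0, 18, -0.5, 1], [0, 0, 0, 0, 0, 0, 1]]}}

```text
t: 6.45
position: [0.6538, 0.0499, 0.217]
orientation: [-0.165, 1.565, 0.17]
ft_force: [-0.4, 0.7, -0.3]
width: 0.996
```

Request:
{"fn": "carry_out", "kwargs": {"commands": [[0, 0, 0, 18, 0, 0, 1], [0, 0, 0, 18, 0, 0, 1], [0, 0, 0, 18, 0, 0, 1], [0, 0, 0, 5, 0, 0, 1], [0, 0, 0, 0, 0, 0, 1]]}}

```text
t: 6.95
position: [0.6541, 0.0437, 0.1577]
orientation: [-0.162, 1.566, 0.161]
ft_force: [-0.1, -0.4, 0.1]
width: 1.001
```

Request:
{"fn": "carry_out", "kwargs": {"commands": [[0, 0, 0, 0, 0, 0, 0.2], [0, 0, 0, 0, 0, 0, 0], [0, 0, 0, 0, 0, 0, -0.2], [0, 0, 0, 0, 0, 0, -0.4], [0, 0, 0, 0, 0, 0, -0.6]]}}

```text
t: 7.45
position: [0.6537, 0.0436, 0.1589]
orientation: [-0.162, 1.567, 0.162]
ft_force: [-4.9, -1.3, 5.6]
width: 0.211
```

Request:
{"fn": "carry_out", "kwargs": {"commands": [[0, 0, 0, 0, 0, 0, -1], [0, 0, 0, 0, 0, 0, -1], [0, 0, 0, 0, 0, 0, -1], [0, 0, 0, 0, 0, 0, -1], [0, 0, 0, 0, 0, 0, -1]]}}

```text
t: 7.95
position: [0.6537, 0.0436, 0.1589]
orientation: [-0.162, 1.567, 0.162]
ft_force: [-3.6, -2.0, 6.5]
width: 0.213
```

```bash
python3 - <<'E'
from h import *
st(); f=snap('wrist','wrist6.png')
cv2.imwrite('pics/wrist6c.png',cv2.convertScaleAbs(cv2.resize(f['frame'][:,:,::-1],(784,588),interpolation=cv2.INTER_CUBIC),alpha=1.1))
E
```

```text
t 7.95 p [0.6537 0.0436 0.1589] f [-3.57 -1.96  6.46] w 0.213 x [-0.002 -0.    -1.   ] zyaw 11.81
```

View pics/wrist6c.png

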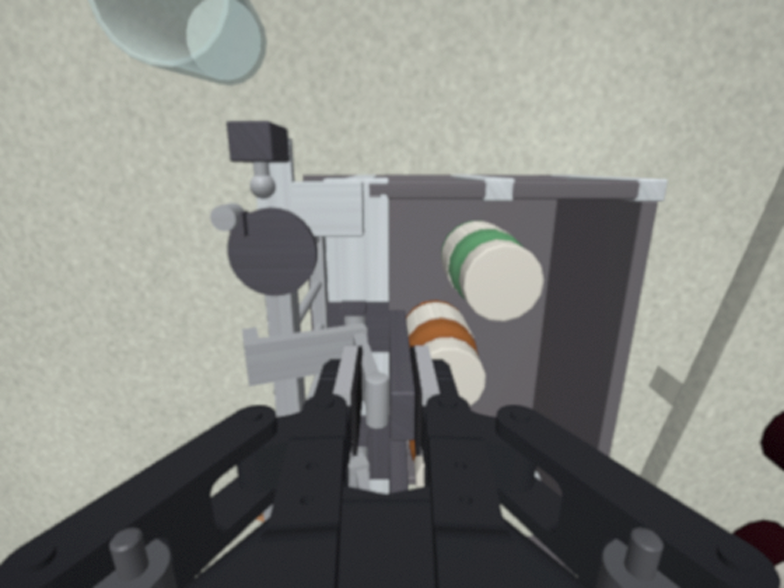

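Request:
{"fn": "carry_out", "kwargs": {"commands": [[0, 0, 0, 0, 0, 0, 1], [0, 0, 0, 0, 0, 0, 1], [0, 0, 0, 0, 0, 0, 1], [0, 0, 0, 0, 0, 0, 1], [0, 0, 0, -15, 0, 0, 1]]}}

```text
t: 8.5
position: [0.6531, 0.0444, 0.1716]
orientation: [-0.162, 1.569, 0.162]
ft_force: [0.1, -0.2, 0.3]
width: 0.995
```

Request:
{"fn": "carry_out", "kwargs": {"commands": [[0, 0, 0, -25, 0, 0, 1], [0, 0, 0, -25, 0, 0, 1], [0, 0, 0, -15, 0, 0, 1], [0, 0, 0, 0, 0, 0, 1], [0, 0, 0, 0, 0, 0, 1]]}}

```text
t: 9.0
position: [0.6543, 0.0442, 0.2381]
orientation: [-0.162, 1.565, 0.162]
ft_force: [0.1, -0.8, -1.6]
width: 0.998
```

```bash
python3 - <<'E'
from h import *
st(); plan([.6308,-.0815,.237],12,5); f=snap('wrist','wrist7.png'); print(get_state()['joint_pos'])
cv2.imwrite('pics/wrist7c.png',cv2.convertScaleAbs(cv2.resize(f['frame'][:,:,::-1],(784,588),interpolation=cv2.INTER_CUBIC),alpha=1.3))
E
```

```text
t 9.0 p [0.6543 0.0442 0.2381] f [ 0.08 -0.83 -1.59] w 0.998 x [-0.  0. -1.] zyaw 11.82
[[-0.0, -0.0, -0.0, 0.2, -23.6, -9.8, 1], [-0.0, -0.0, -0.0, 0.2, -23.6, -9.8, 1], [-0.0, -0.0, -0.0, 0.2, -23.6, -9.8, 1], [-0.0, -0.0, -0.0, 0.2, -23.6, -9.8, 1], [-0.0, -0.0, -0.0, 0.2, -23.6, -9.8, 1]]
[-0.50691155  0.45022852  0.52915268  1.52379305 -0.23513549  1.23316134
  0.26371911]
```

View pics/wrist7c.png

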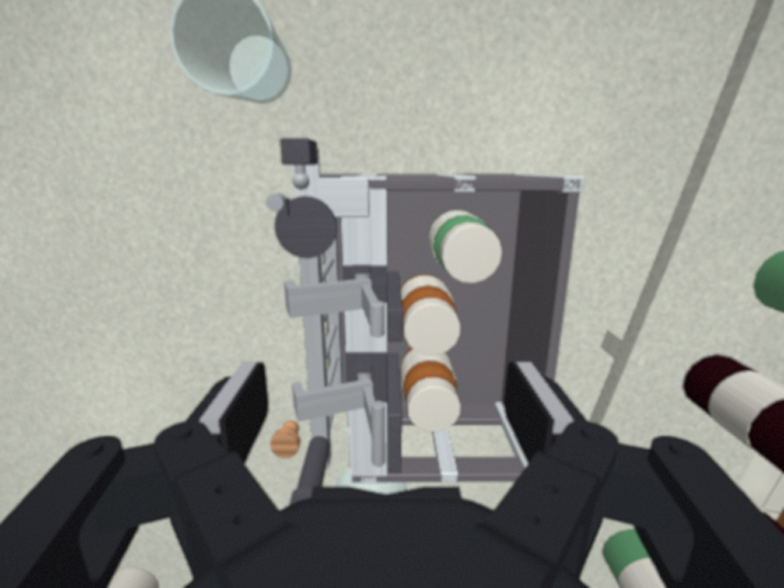

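Request:
{"fn": "carry_out", "kwargs": {"commands": [[0, 0, 0, 0, -23.5, -10, 1], [0, 0, 0, 0, -23.5, -10, 1], [0, 0, 0, 0, -23.5, -10, 0.6], [0, 0, 0, 0, -23.5, -10, 0.3], [0, 0, 0, 0, -23.5, -9.5, 0.3]], "newtons": 40}}

```text
t: 9.55
position: [0.6289, -0.0818, 0.2365]
orientation: [-0.162, 1.568, 0.162]
ft_force: [0.5, -0.4, 0.2]
width: 0.65
```

Request:
{"fn": "carry_out", "kwargs": {"commands": [[0, 0, 0, 0, 0, 0, 0.3], [0, 0, 0, 0, 0, 0, 0.3], [0, 0, 0, 0, 0, 0, 0.3]]}}

```text
t: 9.85
position: [0.6301, -0.0792, 0.2373]
orientation: [-0.162, 1.566, 0.165]
ft_force: [0.2, -0.2, -0.5]
width: 0.651
```

```bash
python3 - <<'E'
from h import *
st(); f=snap('wrist','wrist8.png'); g=snap('side','side8.png'); snap('top','top8.png')
cv2.imwrite('pics/wrist8c.png',cv2.convertScaleAbs(cv2.resize(f['frame'][:,:,::-1],(784,588),interpolation=cv2.INTER_CUBIC),alpha=1.3))
cv2.imwrite('pics/side8c.png',cv2.convertScaleAbs(cv2.resize(g['frame'][120:260,235:370,::-1],None,fx=4.2,fy=4.2,interpolation=cv2.INTER_CUBIC),alpha=1.6))
E
```

```text
t 9.85 p [ 0.6301 -0.0792  0.2373] f [ 0.19 -0.19 -0.5 ] w 0.651 x [-0.001  0.001 -1.   ] zyaw 11.93
```

View pics/wrist8c.png

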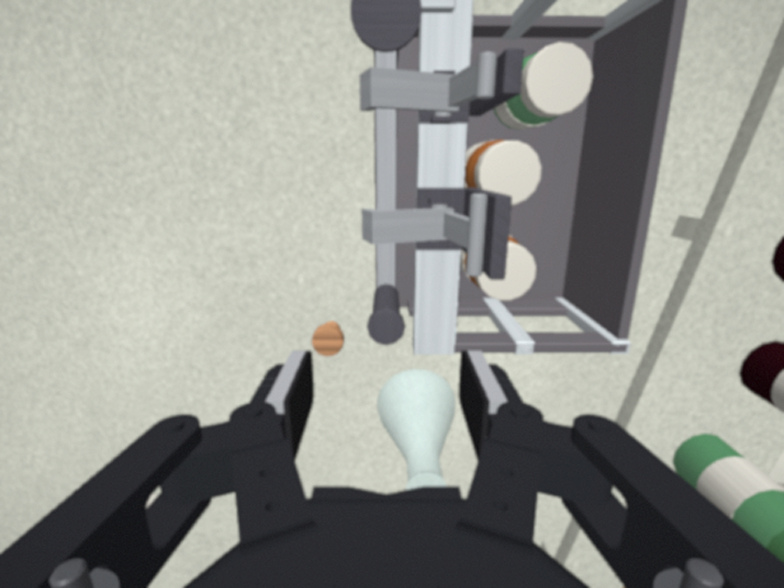

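View pics/side8c.png

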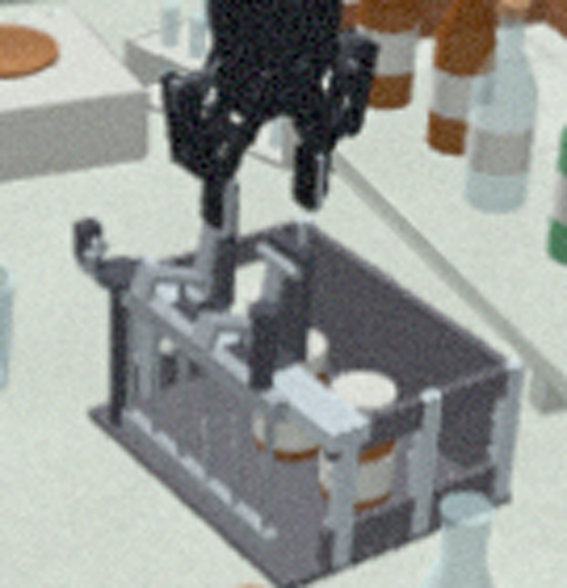

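```bash
python3 - <<'E'
from h import *
f=load('wrist8')
P=lambda X,Y,z:onz(f,(X+.5)/1.4-.5,(Y+.5)/1.4-.5,z)
p=P(386,325,.184); print(p)
plan([p[0],p[1],.135],12,6)
E
```

```text
[ 0.63007631 -0.08117857  0.184     ]
[[-0.0, -0.0, -0.0, 17.1, -0.3, -0.1, 1], [-0.0, -0.0, -0.0, 17.1, -0.3, -0.1, 1], [-0.0, -0.0, -0.0, 17.1, -0.3, -0.1, 1], [-0.0, -0.0, -0.0, 17.1, -0.3, -0.1, 1], [-0.0, -0.0, -0.0, 17.1, -0.3, -0.1, 1]]
[[-0.0, -0.0, -0.0, 17.1, -0.3, -0.1, 1]]
```

Request:
{"fn": "carry_out", "kwargs": {"commands": [[0, 0, 0, 17, -0.5, 0, 0.3], [0, 0, 0, 17, -0.5, 0, 0.3], [0, 0, 0, 17, -0.5, 0, 0.3], [0, 0, 0, 17, -0.5, 0, 0.3], [0, 0, 0, 17, 0, 0, 0.3]]}}

```text
t: 10.5
position: [0.6308, -0.0821, 0.1526]
orientation: [-0.163, 1.564, 0.163]
ft_force: [0.6, 0.1, 0.0]
width: 0.651
```

Request:
{"fn": "carry_out", "kwargs": {"commands": [[0, 0, 0, 16, 0, 0, 0.3], [0, 0, 0, 0, 0, 0, 0.3], [0, 0, 0, 0, 0, 0, 0], [0, 0, 0, 0, 0, 0, -0.3], [0, 0, 0, 0, 0, 0, -0.5]]}}

```text
t: 11.0
position: [0.6313, -0.0832, 0.1384]
orientation: [-0.162, 1.563, 0.162]
ft_force: [-0.1, -1.1, 0.3]
width: 0.25
```

Request:
{"fn": "carry_out", "kwargs": {"commands": [[0, 0, 0, 0, 0, 0, -1], [0, 0, 0, 0, 0, 0, -1], [0, 0, 0, 0, 0, 0, -1], [0, 0, 0, 0, 0, 0, -1]]}}

```text
t: 11.4
position: [0.6311, -0.0832, 0.1383]
orientation: [-0.162, 1.563, 0.162]
ft_force: [-1.2, 0.5, 5.4]
width: 0.179
```

```bash
python3 - <<'E'
from h import *
st(); f=snap('wrist','wrist9.png'); print(get_state()['joint_pos'])
cv2.imwrite('pics/wrist9c.png',cv2.convertScaleAbs(cv2.resize(f['frame'][:,:,::-1],(784,588),interpolation=cv2.INTER_CUBIC),alpha=1.3))
E
```

```text
t 11.4 p [ 0.6311 -0.0832  0.1383] f [-1.23  0.46  5.4 ] w 0.179 x [ 0.001  0.    -1.   ] zyaw 11.82
[-0.32004776  0.50645457  0.52794944  1.68208297 -0.28946217  1.03008124
  0.50971355]
```

View pics/wrist9c.png

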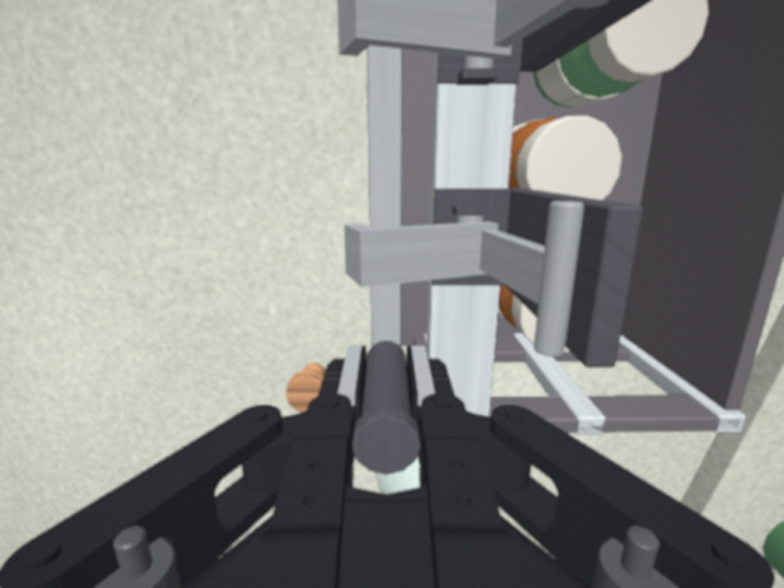

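Request:
{"fn": "carry_out", "kwargs": {"commands": [[3, 0, 0, 0, 0.2, -8.4, -1], [3, 0, 0, 0, 0.2, -8.4, -1], [3, 0, 0, 0, 0.2, -8.4, -1], [3, 0, 0, 0, 0.2, -8.4, -1], [3, 0, 0, 0, 0.2, -8.4, -1]]}}

```text
t: 11.95
position: [0.5897, -0.0865, 0.1383]
orientation: [0.045, 1.567, -0.045]
ft_force: [1.0, -0.4, 4.4]
width: 0.18
```

```bash
python3 - <<'E'
from h import *
st()
H=np.array([.5975,.0745]);p=get_state()['position'][:2]-H
print(np.linalg.norm(p),-78-np.degrees(np.arctan2(p[1],p[0])))
f=snap('wrist','wrist10.png')
cv2.imwrite('pics/wrist10c.png',cv2.convertScaleAbs(f['frame'][:,:,::-1],alpha=1.3))
E
```

```text
t 11.95 p [ 0.5897 -0.0865  0.1383] f [ 0.98 -0.43  4.36] w 0.18 x [ 0.003 -0.    -1.   ] zyaw -3.3
0.16117392736436678 14.766285641581902
```

View pics/wrist10c.png

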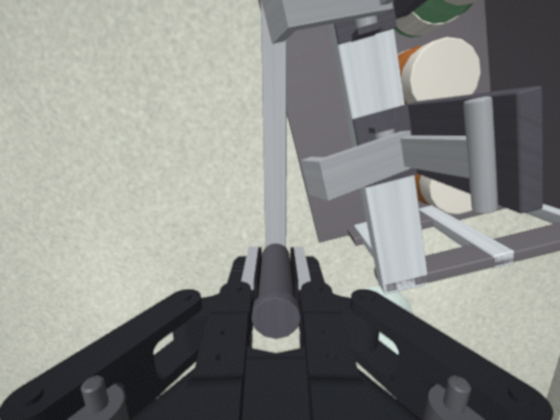

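Gate follows and clears the hooks; forces are small. Continuing the arc.

Request:
{"fn": "carry_out", "kwargs": {"commands": [[3, 0, 0, 0, 0.2, -8.4, -1], [3, 0, 0, 0, 0.2, -8.4, -1], [3, 0, 0, 0, 0.2, -8.4, -1], [3, 0, 0, 0, 0.2, -8.4, -1], [3, 0, 0, 0, 0.2, -8.4, -1]]}}

```text
t: 12.5
position: [0.5496, -0.0793, 0.1382]
orientation: [0.25, 1.551, -0.251]
ft_force: [6.0, -2.2, 0.6]
width: 0.182
```

Request:
{"fn": "carry_out", "kwargs": {"commands": [[3, 0, 0, 0, 0.2, -8.4, -1], [3, 0, 0, 0, 0.2, -8.4, -1], [3, 0, 0, 0, 0.2, -8.4, -1], [3, 0, 0, 0, 0.2, -8.4, -1], [3, 0, 0, 0, 0.2, -8.4, -1]]}}

```text
t: 13.0
position: [0.5113, -0.0611, 0.1382]
orientation: [0.455, 1.518, -0.455]
ft_force: [1.8, -1.1, 3.4]
width: 0.181
```

Request:
{"fn": "carry_out", "kwargs": {"commands": [[3, 0, 0, 0, 0.2, -8.4, -1], [3, 0, 0, 0, 0.2, -8.4, -1], [3, 0, 0, 0, 0.2, -8.4, -1], [3, 0, 0, 0, 0.2, -8.4, -1], [3, 0, 0, 0, 0.2, -8.4, -1]]}}

```text
t: 13.5
position: [0.4794, -0.0337, 0.1382]
orientation: [0.659, 1.465, -0.658]
ft_force: [2.7, -1.6, 4.2]
width: 0.179
```

```bash
python3 - <<'E'
from h import *
st()
H=np.array([.5975,.0745]);p=get_state()['position'][:2]-H
print(np.linalg.norm(p),-78-np.degrees(np.arctan2(p[1],p[0])),get_state()['joint_pos'])
E
```

```text
t 13.5 p [ 0.4794 -0.0337  0.1382] f [ 2.75 -1.59  4.19] w 0.179 x [ 0.004 -0.    -1.   ] zyaw -48.33
0.1601732413137152 59.518516958065334 [-0.74261891  0.27529272  0.84440126  2.05455928 -0.25937157  0.91434563
 -0.60098416]
```

Request:
{"fn": "carry_out", "kwargs": {"commands": [[3, 0, 0, 0, 0.2, -8.4, -1], [3, 0, 0, 0, 0.2, -8.4, -1], [3, 0, 0, 0, 0.2, -8.4, -1], [3, 0, 0, 0, 0.2, -8.4, -1], [3, 0, 0, 0, 0.2, -8.4, -1]]}}

```text
t: 14.0
position: [0.456, 0.0007, 0.1382]
orientation: [0.861, 1.39, -0.858]
ft_force: [2.2, -2.6, 4.1]
width: 0.177
```

Request:
{"fn": "carry_out", "kwargs": {"commands": [[3, 0, 0, 0, 0.2, -8.4, -1], [3, 0, 0, 0, 0.2, -8.4, -1], [2.5, 0, 0, 0, 0.2, -7, -1], [0, 0, 0, 0, 0, 0, -1], [0, 0, 0, 0, 0, 0, -1]]}}

```text
t: 14.5
position: [0.4469, 0.0226, 0.1382]
orientation: [0.972, 1.34, -0.968]
ft_force: [2.5, -2.8, 5.9]
width: 0.179
```

Request:
{"fn": "carry_out", "kwargs": {"commands": [[0, 0, 0, 0, 0, 0, -1], [0, 0, 0, 0, 0, 0, -1], [0, 0, 0, 0, 0, 0, -1], [0, 0, 0, 0, 0, 0, -1], [0, 0, 0, 0, 0, 0, -1]]}}

```text
t: 15.0
position: [0.4469, 0.0226, 0.1382]
orientation: [0.972, 1.34, -0.969]
ft_force: [1.0, -1.8, 5.7]
width: 0.182
```

```bash
python3 - <<'E'
from h import *
st()
H=np.array([.5975,.0745]);p=get_state()['position'][:2]-H
print(np.linalg.norm(p),-78-np.degrees(np.arctan2(p[1],p[0]))%360-0,get_state()['joint_pos'])
f=snap('wrist','wrist12.png'); g=snap('side','side12.png'); t=snap('top','top12.png')
cv2.imwrite('pics/wrist12c.png',cv2.convertScaleAbs(cv2.resize(f['frame'][:,:,::-1],(784,588)),alpha=1.3))
a=cv2.resize(g['frame'][130:290,180:370,::-1],(760,640))[:590]; cv2.imwrite('pics/side12c.png',cv2.convertScaleAbs(a,alpha=1.5))
cv2.imwrite('pics/top12c.png',cv2.convertScaleAbs(cv2.resize(t['frame'][110:320,150:430,::-1],(784,588),interpolation=cv2.INTER_CUBIC),alpha=1.5))
E
```

```text
t 15.0 p [0.4469 0.0226 0.1382] f [ 1.03 -1.83  5.66] w 0.182 x [ 0.004 -0.    -1.   ] zyaw -71.7
0.15930003367647042 -277.02647657373836 [-0.98440821  0.21619575  0.94583398  2.12587462 -0.22398832  0.89666943
 -1.16054056]
```

View pics/wrist12c.png

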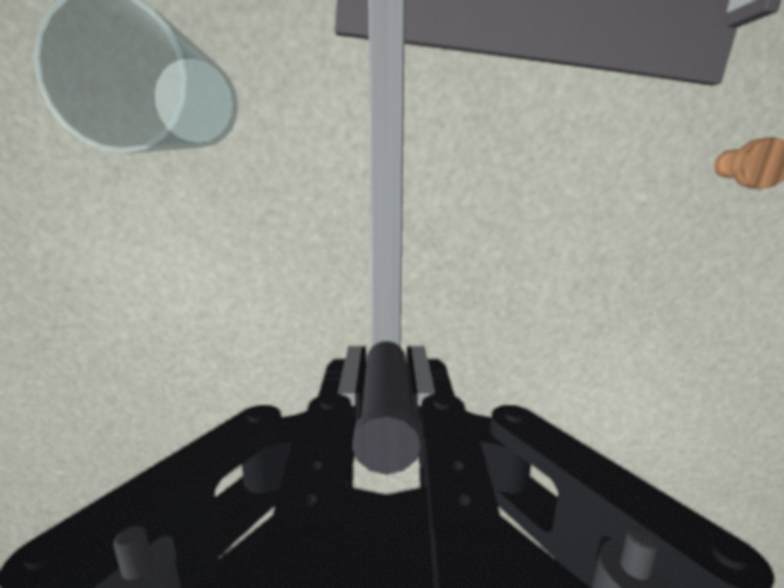

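View pics/side12c.png

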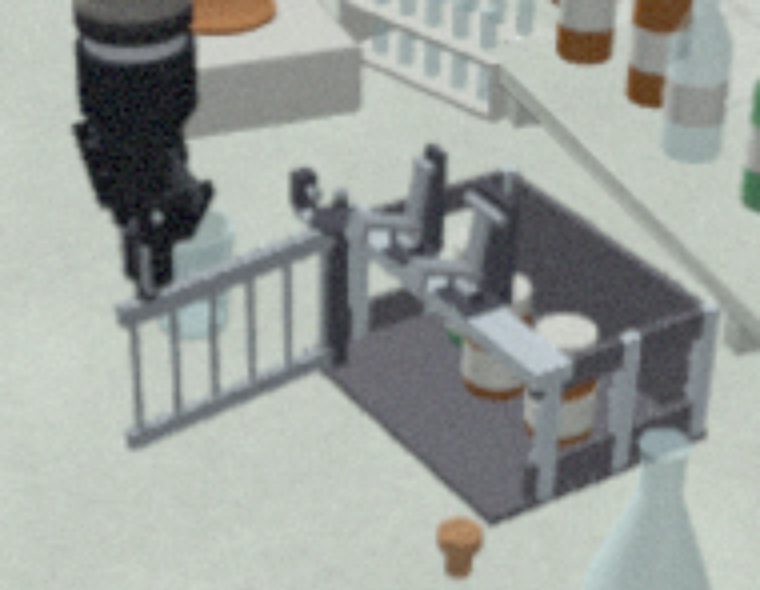

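View pics/top12c.png

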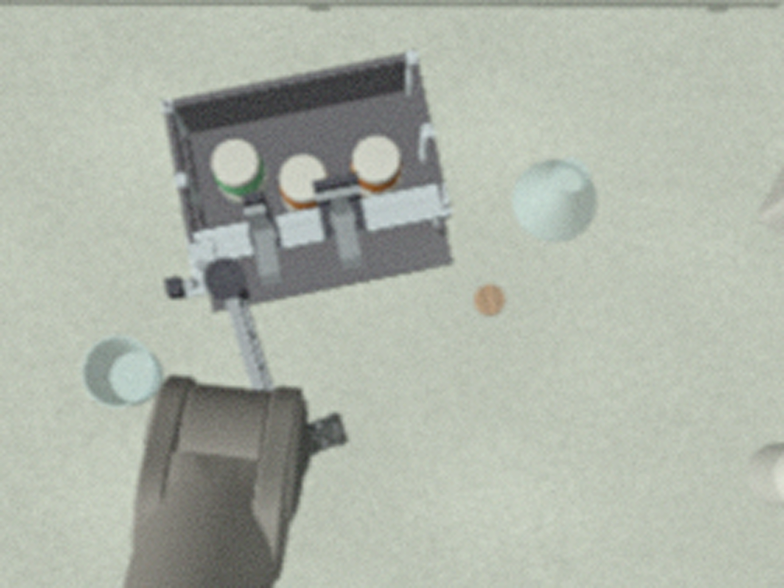

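```bash
python3 - <<'E'
from h import *
from station import close_job
s=get_state(); st(); print(np.abs(s['joint_vel']).max()); print(close_job())
E
```

```text
t 15.15 p [0.4469 0.0225 0.1382] f [ 1.94 -2.15  5.7 ] w 0.18 x [ 0.004 -0.    -1.   ] zyaw -71.7
0.0021039286691196726
the job is handed in; nothing more can be done
None
```

I squeezed the wide catch fully, then the narrow one, took the gate by its post and swung it out past its click. The job went in at t = 15.15 s with the arm still holding the post at 83° open, by the tool's position about the measured hinge.

- **Catches:** Both closed to about 18 mm, which matches a full squeeze. The pictures show both stayed back after release.
- **Gate:** The side, top and wrist pictures show the gate wide open, with the post held between the pads. At hand-in the arm was steady, with joint speeds at or below 0.002 rad/s.
- **Forces:** The highest reading I saw was about 13 N on the wrist. It came while squeezing the wide catch, where the tool sat a few millimetres off-centre.
- **Bystanders:** The jars, beaker, flask and stopper look unmoved in the last pictures. The wash bottle was only partly in that view, and the arm never went near it.
- **Small mismatches:** About 5.7 N of upward force on the tool remained while holding the post. The opening read about 15 mm against the 16 mm post. No check failed.

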